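Roll the feed roller home into the film dispenser's V cradle

TASK

Get the lid-film dispenser ready: with the fingers against its side, gently roll the bare steel roller along the counter, up the dispenser's lead-in ramp and over the edge, so that it settles at rest in the bottom of the V cradle with neither end of its drum overhanging. Push it only: do not squeeze it, pick it up or carry it, and leave the bottle, jar and tub standing where they are.

Things in the scene. Friction and masses are not known exactly. Their poses are not given: they have to be found in the camera images.
- roller: bare polished steel roller (friction about 0.3) lying on the counter before the ramp: drum 60 mm in diameter, 150 mm long, with axle stubs (16 mm in diameter, 10 mm long) on both ends. 0.35 to 0.7 kg, rolls easily, coasts 10 to 30 mm, hard to steer. Origin at its centre, 30 mm above the counter at the start. Its y axis is the roller's axis, at first up to 0.13 rad off parallel with the V; x and z turn as it rolls.
- cradle: film dispenser with a V cradle of bent sheet steel, fixed, 240 mm wide along its y axis, no side walls. Origin at counter height below the middle of the V's bottom line. y runs along the V; x is level, from the ramp across the V to the rear, roughly away from the robot. Behind the V, at x = 47 to 117 mm, a white housing 52 mm high (blade to 62 mm).
- cradle_edge (a point): middle of the straight edge between ramp and V, 19 mm high, at x = -24 mm of the cradle. The plain ramp rises to it from counter level at x = -94 mm. A roller on this edge has its centre 49 mm above the counter. Axes as the cradle's.
- cradle_seat (a point): where the centre of the seated roller belongs: 39 mm above the counter, straight above the V's bottom line (2 mm high), halfway along it. Two 35 degree slopes form the V: in front down from the edge, behind up to 33 mm height at x = 45 mm. Axes as the cradle's.
- bottle: drinking-yoghurt bottle, cream with a white cap, 60 mm in diameter, 140 mm high, standing loose at the cradle's left (+y) side, 170 to 210 mm from its middle; origin at the centre of its foot. To be left alone.
- jar: cream yoghurt jar with a paper cover, 68 mm in diameter, 88 mm high, standing loose at the cradle's right (-y) side, 170 to 210 mm from its middle; origin at the centre of its foot. To be left alone.
- tub: white yoghurt tub with a lid, 100 mm across, 49 mm high, standing loose at the cradle's right (-y) side, beyond the jar, 190 to 230 mm from its middle; origin at the centre of its foot. To be left alone.

How it is judged:
By the outcome, as a careful person would: the job done as asked, in the order asked, and still so for the second after the job is handed in, with the robot touching nothing.
It also fails if it takes over 48 s, if anything falls off the work surface, if the arm or the gripper's body presses on something with over 40 N, if the wrist force passes 120 N, or if a joint passes its speed limit or range.

ROBOT

A 7-joint arm with a two-finger parallel gripper is mounted at the origin on the work surface. World frame = base frame: x ahead of the robot, y to its left, z up, the work surface at z = 0. Lengths are in m, angles in rad, forces in N, time in s.
With the tool pointing down it reaches from about 0.35 to 0.9 m from the base axis. Payload 7.2 kg.
Tool frame: the origin (TCP) lies at the centre of the arm's flange, where the gripper is bolted on; the fingertips stand 173 mm ahead of it and the grasp point (between the pads) lies 155 mm ahead of it; z points along the fingers, y is the line along which they close (so a half turn about z gives the same grasp; the last joint's range is limited). The gripper opens to 85 mm and grips with 20 to 120 N. Pads are 22 mm wide; open, the fingers measure 114 mm over their backs; the gripper's body (76 mm by 85 mm) begins 54 mm behind the grasp point. The pads swing forward as they close: fully open they stand 13 mm farther back than shut.
Start: joints at [-1.243, 0.411, -0.013, 1.596, 0.006, 1.134, -0.082], TCP at [0.241, 0.577, 0.405] pointing down, gripper open.
Joint ranges: [-2.95, 2.95], [-0.29, 1.99], [-1.47, 1.44], [0.14, 2.54], [-1.03, 4.17], [0.13, 1.85], [-2.86, 2.86]. Speed limits (rad/s): [2.39, 2.39, 3.01, 3.01, 3.14, 3.14, 3.14].

INTERFACE

Orientations are given as a unit quaternion [w, x, y, z].
In Python, from workcell import ctrl gives the robot as it stands. The module is installed in compiled form; this text tells all that it offers.
- The arm moves only by the tool servo_tool, never from a script. Its argument "rows" is a list of rows, each an object with "linear": the shift along the tool's x, y, z in m, a list of three; "rot": the turn, a rotation vector about the tool's x, y, z in degrees, a list of three; "claw": the gripper command: -1 is shut, 1 is fully open, values between are in proportion. In form: [{"linear": [tx, ty, tz], "rot": [rx, ry, rz], "claw": claw}, ...]. A call has 1 to 20 rows; each row is the pose to reach, as a shift and turn from the pose commanded when the call began, along the tool's axes at that moment; what a row does not reach only later rows make up. A row lasts 1/10 s, in which the tool goes at most 50 mm and 8.59 degrees, less where a joint would pass 70% of its speed; a pose out of reach is approached as far as the arm can. A call with a gripper value outside its range is refused whole. The fingers move at their own pace and stop on an object; "squeeze" is the grip in N (left out, the last holds). Time passes only in rows, so rows that repeat a pose let the fingers close. It gives the time, the measured TCP pose, the force and the opening at its end, in the units of the state.
- ctrl.read_state(): the state, without advancing time (a new reading comes with each control period).
- ctrl.snapshot(name): name is "side" or "top" or "wrist"; returns (picture, depth): 384x512x3 uint8, red, green, blue; 384x512 float32, m along the optical axis (not along the pixel's ray), 0 where there is no reading.
- ctrl.camera_info(name): a dict with "K" (3x3 intrinsics, pixels), "cam_to_world" (4x4, takes a point from camera to world coordinates); the wrist camera has in their place "hand_eye" (4x4, takes a point from camera to tool coordinates, whose origin is the TCP and whose axes are the flange's). Camera axes: x right, y down, z forward; pixel columns grow to the right and rows downward; lengths in m; the calibration is good to about 2 mm. A picture is of the moment at which its call begins: read the wrist's pose just before it. camera_info takes no time and is no camera call.
- ctrl.hand_in(): hands the job in, once; it reports no verdict.
The state is a dict: "clock": time; "joint_pos": joint angles; "joint_velocities": joint speeds; "effort": joint torques, N m; "ee_pos": TCP position; "ee_rot": TCP orientation; "contact_force": force on the tool from outside, world axes, zero at the start; "torque": the same for the moment, N m; "gripper_width": finger opening in m.
Only numpy, scipy, OpenCV 4.12 (cv2) and the standard library are available. Lean on these libraries where they do the work, as an engineer would, in place of code of your own. Each camera call takes 0.05 s, during which the arm holds its last target. There are 200 camera calls.

## Working session

There is one attempt and no reset: what is moved stays moved. The work goes in short steps, Python scripts to look and compute and a tool call to move; the robot and the scene stay as the last step left them, time stands still between calls to the robot, and variables do not carry over. Pictures are saved under pics/ and viewed, on a budget of 10 in all, crops included, one or two more only if the job needs it, and the job is handed in when it is done.

Besides the shell and the picture viewer there is one more tool, called after ">>>" in YAML: its name, and indented under it one key for each argument. servo_tool: Moves the arm, as the interface text tells. Its arguments: {"type":"object","properties":{"rows":{"type":"array","items":{"type":"object","properties":{"linear":{"type":"array","items":{"type":"number"}},"rot":{"type":"array","items":{"type":"number"}},"claw":{"type":"number"}}}},"squeeze":{"type":"number"}},"required":["rows"]}

```bash
mkdir -p pics; cat > h.py <<'E'
import numpy as np, cv2
from workcell import ctrl
def cloud(name):
    im,d=ctrl.snapshot(name); c=ctrl.camera_info(name); K=np.array(c["K"]); T=np.array(c["cam_to_world"])
    v,u=np.mgrid[:384,:512]; p=np.stack([(u-K[0,2])/K[0,0]*d,(v-K[1,2])/K[1,1]*d,d],-1)@T[:3,:3].T+T[:3,3]
    p[d==0]=np.nan
    return im,p
E
python3 - <<'E'
from h import *
print(ctrl.read_state())
for n in("top","side"):
    im,p=cloud(n); np.save(n,p); cv2.imwrite(f"pics/{n}0.png",cv2.cvtColor(im,cv2.COLOR_RGB2BGR)); print(n,np.round(ctrl.camera_info(n)["cam_to_world"],3))
E
```

```text
{'clock': 0.0, 'joint_pos': array([-1.24322441,  0.41194063, -0.0127505 ,  1.59709185,  0.00560625,
        1.13426272, -0.08219476]), 'joint_velocities': array([-5.43180989e-04, -1.71137107e-05, -1.21065682e-03, -4.61990916e-04,
       -1.80901869e-03, -4.92601855e-04,  1.87059142e-04]), 'effort': array([-2.52145219e-04, -6.00613618e+01,  6.82110284e-01, -2.99413204e+01,
        1.37904240e-02,  1.05533871e-02, -2.59937138e-07]), 'ee_pos': array([0.24086707, 0.57647956, 0.40380767]), 'ee_rot': array([-1.10310637e-04,  1.96563560e-01,  9.80490730e-01, -8.26097079e-04]), 'contact_force': array([-0.79785346,  0.07521724, -0.13679327]), 'torque': array([-0.01214999,  0.02637436,  0.01291705]), 'gripper_width': 0.0854399698114037}
top [[ 0.026 -0.992  0.121  0.508]
 [-1.    -0.027 -0.001  0.034]
 [ 0.004 -0.121 -0.993  0.893]
 [ 0.     0.     0.     1.   ]]
side [[ 0.952 -0.158  0.263  0.344]
 [-0.307 -0.496  0.812 -0.747]
 [ 0.002 -0.854 -0.521  0.548]
 [ 0.     0.     0.     1.   ]]
```

View pics/top0.png

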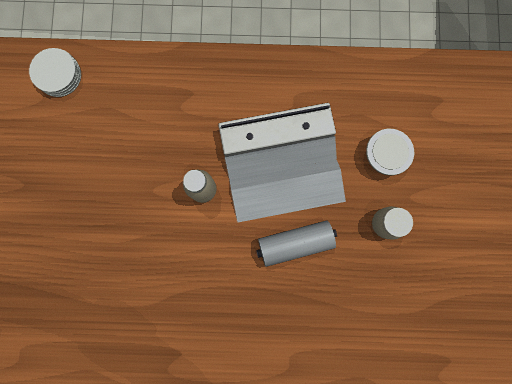

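View pics/side0.png

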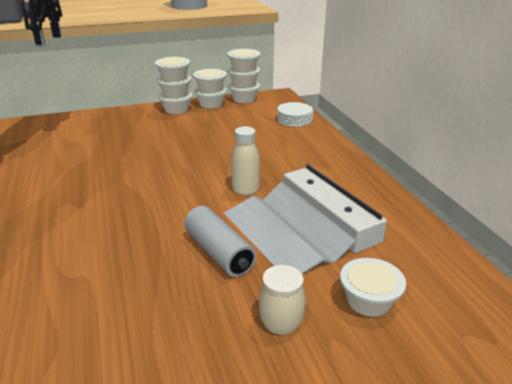

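The top view shows the roller at about (297,243), the ramp's front corners at (238,221) and (345,201), and the housing's rear corners at (219,124) and (330,104). The bottle is at (200,186), the jar at (396,223) and the tub at (390,152). The side view agrees.

```bash
cat >> h.py <<'E'
def roller(p,box,zlo=0.035,lim=(.045)):
    # fit axis via cylinder of r=30 mm: least squares over points
    from scipy.optimize import least_squares
    u0,u1,v0,v1=box; q=p[v0:v1,u0:u1].reshape(-1,3); q=q[np.isfinite(q).all(1)&(q[:,2]>zlo)]
    def f(a,q):
        d=np.array([np.sin(-a[3]),np.cos(a[3]),a[4]]); d/=np.linalg.norm(d); w=q-np.array([a[0],q[:,1].mean(),a[2]])
        return np.linalg.norm(w-np.outer(w@d,d),axis=1)-.03
    m=q.mean(0); a=np.array([m[0],0,m[2]-.02,0.2,0.])
    for _ in range(3):
        r=least_squares(f,a,args=(q,),loss='soft_l1',f_scale=.002); a=r.x; e=np.abs(f(a,q)); ym=q[:,1].mean()
        keep=e<.004
        d=np.array([-np.sin(a[3]),np.cos(a[3]),a[4]]); c0=np.array([a[0],ym,a[2]])
        q=q[keep]
    s=(q-c0)@d; s0,s1=np.percentile(s,[.5,99.5])
    return c0+d*(s0+s1)/2,d,s1-s0,len(q),e.mean()
E
python3 - <<'E'
from h import *
p=np.load("top.npy")
for n,(u,v) in dict(rampL=(240,219),rampR=(342,200),edgeL=(232,187),edgeR=(338,170),hfL=(227,152),hfR=(334,133),hrL=(223,128),hrR=(328,109),bottle=(194,181),jar=(399,222),tub=(390,151),stack=(52,68),counter=(150,300)).items(): print(n,np.round(p[v,u],4))
print(roller(p,(245,345,215,275)))
r=p[:,285]; print(np.round(r[100:225:3],3).tolist())
im=cv2.imread("pics/top0.png")[95:285,170:430]; cv2.imwrite("pics/top0c.png",cv2.resize(im,None,fx=3,fy=3,interpolation=cv2.INTER_CUBIC))
E
```

```text
rampL [0.5476 0.0604 0.0011]
rampR [ 0.5947 -0.16    0.0015]
edgeL [0.6151 0.0793 0.0145]
edgeR [ 0.6578 -0.1478  0.0176]
hfL [0.6837 0.0902 0.0512]
hfR [ 0.7303 -0.1323  0.0513]
hrL [0.7346 0.1003 0.0512]
hrR [ 0.7823 -0.1198  0.0498]
bottle [0.609  0.1431 0.1409]
jar [ 0.5461 -0.2517  0.0902]
tub [ 0.696  -0.2506  0.0473]
stack [0.8615 0.4764 0.0368]
counter [0.3721 0.245  0.0009]
(array([ 0.49972924, -0.05830603,  0.02966338]), array([-0.2809136 ,  0.95973306, -0.00158529]), np.float64(0.14836436515949963), 2097, np.float64(0.0009061376007423109))
[[0.816, -0.032, 0.001], [0.809, -0.032, 0.002], [0.802, -0.032, 0.001], [0.795, -0.033, 0.001], [0.772, -0.029, 0.053], [0.764, -0.028, 0.059], [0.759, -0.029, 0.054], [0.752, -0.029, 0.055], [0.747, -0.029, 0.05], [0.74, -0.029, 0.052], [0.734, -0.03, 0.052], [0.727, -0.03, 0.054], [0.721, -0.03, 0.053], [0.715, -0.03, 0.051], [0.708, -0.03, 0.053], [0.706, -0.032, 0.032], [0.7, -0.032, 0.03], [0.695, -0.032, 0.024], [0.688, -0.032, 0.025], [0.683, -0.033, 0.018], [0.677, -0.033, 0.016], [0.671, -0.034, 0.011], [0.665, -0.034, 0.008], [0.66, -0.035, 0.002], [0.652, -0.035, 0.005], [0.645, -0.034, 0.01], [0.637, -0.034, 0.017], [0.631, -0.034, 0.019], [0.624, -0.034, 0.017], [0.618, -0.035, 0.014], [0.612, -0.035, 0.012], [0.605, -0.035, 0.015], [0.599, -0.035, 0.009], [0.593, -0.036, 0.006], [0.587, -0.036, 0.004], [0.58, -0.036, 0.007], [0.574, -0.036, 0.004], [0.567, -0.036, 0.002], [0.561, -0.037, 0.0], [0.555, -0.037, -0.001], [0.548, -0.037, -0.0], [0.542, -0.037, -0.002]]
```

View pics/top0c.png

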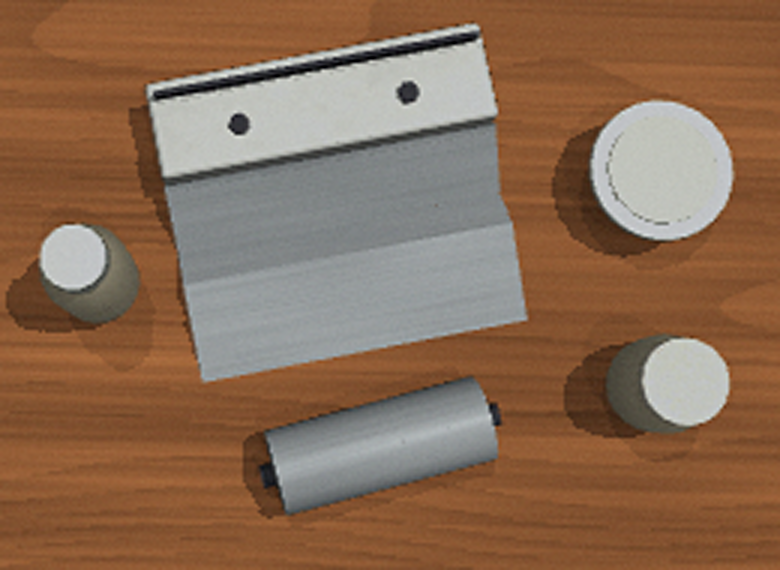

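```bash
cat >> h.py <<'E'
def topix(name,P):
    c=ctrl.camera_info(name);K=np.array(c["K"]);T=np.linalg.inv(c["cam_to_world"]);q=np.asarray(P)@T[:3,:3].T+T[:3,3];q=q@K.T
    return q[:,:2]/q[:,2:]
E
python3 - <<'E'
from h import *
from scipy.optimize import least_squares
uv=np.array([(205,380),(526,319),(187,282),(512,222),(167,181),(497,122),(148,88),(478,25)])/3+[170-.33,95-.33]
M=np.array([(-.094,.12,0),(-.094,-.12,0),(-.024,.12,.019),(-.024,-.12,.019),(.047,.12,.052),(.047,-.12,.052),(.117,.12,.052),(.117,-.12,.052)])
def W(a): c,s=np.cos(a[2]),np.sin(a[2]); return M@np.array([[c,-s,0],[s,c,0],[0,0,1]]).T+[a[0],a[1],0]
r=least_squares(lambda a:(topix("top",W(a))-uv).ravel(),[.66,-.035,.2]); print(r.x,np.round(r.fun.reshape(-1,2),1).tolist())
x,y,t=r.x; R=np.array([[np.cos(t),np.sin(t)],[-np.sin(t),np.cos(t)]])
c,d,*_=roller(np.load("top.npy"),(245,345,215,275)); dd=np.arctan2(-d[0],d[1])
print("roller in cradle",R@(c[:2]-[x,y]),"yaw",dd,"rel",dd-t)
# pixel ends check
e=np.array([(289,513),(497,458),(266,432),(476,378)])/3+[170-.33,95-.33]; 
print(e.round(1), topix("top",[c+d*.075,c-d*.075]), topix("top",[c]))
for n,q in dict(bottle=(.609,.143),jar=(.546,-.252),tub=(.696,-.2506)).items(): print(n,R@(np.array(q)-[x,y]))
i=ctrl.camera_info("wrist"); print(i)
E
```

```text
[ 0.65713884 -0.03123593  0.21599646] [[-0.6, 1.3], [0.8, 0.8], [-0.9, 1.4], [0.5, 0.6], [-1.3, -0.1], [1.6, -1.6], [-1.0, -1.4], [0.9, -1.1]]
roller in cradle [-0.15955361  0.00729508] yaw 0.28474590456299637 rel 0.06874944557633503
[[266.  265.7]
 [335.3 247.3]
 [258.3 238.7]
 [328.3 220.7]] [[261.16366463 252.30671092]
 [330.69010551 233.70350327]] [[296.02825749 242.97798285]]
bottle [-0.00967786  0.18050443]
jar [-0.15587068 -0.19181487]
tub [-0.00905614 -0.22259553]
{'K': array([[310.2346365 ,   0.        , 254.52422712],
       [  0.        , 310.2346365 , 191.87955724],
       [  0.        ,   0.        ,   1.        ]]), 'hand_eye': array([[ 5.54208018e-04, -9.52838730e-01, -3.03476600e-01,
         7.73746300e-02],
       [ 9.99999597e-01,  7.42601865e-04, -5.05383360e-04,
         1.16133811e-03],
       [ 7.06911128e-04, -3.03476198e-01,  9.52838757e-01,
         3.01067633e-02],
       [ 0.00000000e+00,  0.00000000e+00,  0.00000000e+00,
         1.00000000e+00]])}
```

```bash
cat >> h.py <<'E'
from scipy.spatial.transform import Rotation as Ro
CR=(.6571,-.0312,.216)
def c2w(q): c,s=np.cos(CR[2]),np.sin(CR[2]); return np.array([CR[0]+c*q[0]-s*q[1],CR[1]+s*q[0]+c*q[1]])
def w2c(q): c,s=np.cos(CR[2]),np.sin(CR[2]); q=np.array(q[:2])-CR[:2]; return np.array([c*q[0]+s*q[1],-s*q[0]+c*q[1]])
def goal(x,y,z,yaw=CR[2]):
    s=ctrl.read_state(); q=s["ee_rot"]; R=Ro.from_quat(np.r_[q[1:],q[0]]); ty=np.array([-np.sin(yaw),np.cos(yaw),0]); tz=np.array([0,0,-1.]); tx=np.cross(ty,tz)
    G=Ro.from_matrix(np.c_[tx,ty,tz]); p=np.r_[c2w((x,y)),z]
    print("lin",np.round(R.inv().apply(p-s["ee_pos"]),4),"rot",np.round((R.inv()*G).as_rotvec(degrees=True),2),"tcp cradle",w2c(s["ee_pos"]).round(4),s["ee_pos"][2].round(4),s["clock"],s["contact_force"].round(2))
E
python3 -c "
from h import *
goal(-.235,.010,.404)"
```

```text
lin [-0.4202 -0.527   0.0007] rot [-8.000e-02 -2.000e-02 -3.506e+01] tcp cradle [-0.2763  0.6828] 0.4039 0.1 [ 0.35 -0.44 -0.06]
```

>>> servo_tool:
  rows:
    - {"linear": [-0.012,-0.016,0],"rot": [0,0,-1],"claw": 1}
    - {"linear": [-0.035,-0.044,0],"rot": [0,0,-3],"claw": 1}
    - {"linear": [-0.064,-0.08,0],"rot": [0,0,-6],"claw": 1}
    - {"linear": [-0.093,-0.116,0],"rot": [0,0,-9],"claw": 1}
    - {"linear": [-0.122,-0.152,0],"rot": [0,0,-12],"claw": 1}
    - {"linear": [-0.151,-0.189,0],"rot": [0,0,-15],"claw": 1}
    - {"linear": [-0.18,-0.226,0],"rot": [0,0,-18],"claw": 1}
    - {"linear": [-0.209,-0.262,0],"rot": [0,0,-21],"claw": 1}
    - {"linear": [-0.238,-0.298,0],"rot": [0,0,-24],"claw": 1}
    - {"linear": [-0.267,-0.335,0],"rot": [0,0,-27],"claw": 1}
    - {"linear": [-0.296,-0.371,0],"rot": [0,0,-29],"claw": 1}
    - {"linear": [-0.325,-0.408,0],"rot": [0,0,-31],"claw": 1}
    - {"linear": [-0.354,-0.444,0],"rot": [0,0,-33],"claw": 1}
    - {"linear": [-0.383,-0.48,0],"rot": [0,0,-34],"claw": 1}
    - {"linear": [-0.405,-0.508,0],"rot": [0,0,-35],"claw": 1}
    - {"linear": [-0.42,-0.527,0],"rot": [0,0,-35],"claw": 1}
    - {"linear": [-0.42,-0.527,0.03],"rot": [0,0,-35],"claw": 1}
    - {"linear": [-0.42,-0.527,0.06],"rot": [0,0,-35],"claw": 1}
    - {"linear": [-0.42,-0.527,0.08],"rot": [0,0,-35],"claw": 1}
    - {"linear": [-0.42,-0.527,0.08],"rot": [0,0,-35],"claw": 1}

```text
clock: 2.1
ee_pos: [0.4242, -0.0714, 0.3225]
ee_rot: [-0.003, -0.107, 0.994, -0.0]
contact_force: [-0.8, 0.2, 0.7]
gripper_width: 0.0856
```

```bash
python3 - <<'E'
from h import *
goal(-.235,.010,.187)
im,p=cloud("side"); np.save("side1",p); cv2.imwrite("pics/side1.png",cv2.cvtColor(im,cv2.COLOR_RGB2BGR))
s=ctrl.read_state(); e=s["ee_pos"]; q=p.reshape(-1,3); m=(np.hypot(q[:,0]-e[0],q[:,1]-e[1])<.08)&(q[:,2]>.07)&(q[:,2]<.3)
a=q[m]; print(len(a), np.sort(a[:,2])[:10].round(4), np.percentile(a[:,2],[1,3,5,10]), "tip-tcp", a[:,2].min()-e[2])
l=a[a[:,2]<np.sort(a[:,2])[0]+.06]; print(np.array([w2c(x)-w2c(e) for x in l]).T.round(3)[:, ::max(1,len(l)//25)], l[::max(1,len(l)//25),2].round(3))
E
```

```text
lin [-0.0018 -0.0007  0.1355] rot [ 0.03 -0.3  -0.07] tcp cradle [-0.2361  0.0107] 0.3225 2.1 [-0.85  0.23  0.71]
3227 [0.1608 0.161  0.1613 0.1619 0.1621 0.1624 0.1625 0.1626 0.1626 0.1627] [0.16447112 0.16971428 0.17352042 0.18365249] tip-tcp -0.16313328810389366
[[-0.014 -0.014 -0.012 -0.009 -0.004  0.002  0.005  0.005  0.007  0.004
   0.003 -0.013 -0.006 -0.014 -0.011  0.009 -0.004 -0.006 -0.012 -0.006
  -0.013 -0.005 -0.014 -0.007  0.003  0.001]
 [ 0.071  0.051  0.01   0.044  0.044  0.043  0.043  0.044 -0.052  0.044
  -0.053  0.042  0.042 -0.05  -0.074 -0.074 -0.074 -0.075 -0.049 -0.056
  -0.05  -0.056 -0.049 -0.055 -0.056 -0.049]] [0.219 0.209 0.221 0.199 0.192 0.185 0.179 0.175 0.217 0.17  0.213 0.17
 0.167 0.21  0.22  0.212 0.213 0.211 0.195 0.193 0.187 0.184 0.178 0.176
 0.17  0.161]
```

View pics/side1.png

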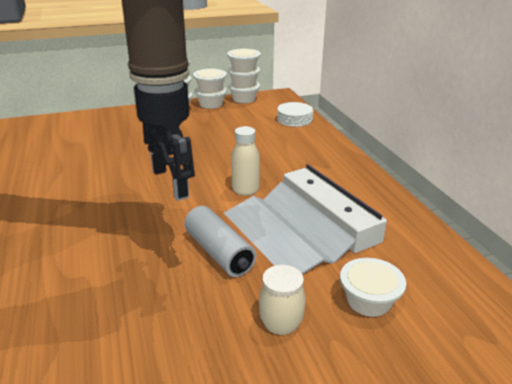

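The gripper stands upright behind the roller, with the visible fingertip at about (180,193). Depth puts the tips 161 mm ahead of the TCP when open. Next I descend so the tips are at about 20 mm.

>>> servo_tool:
  rows:
    - {"linear": [0,0,0.02],"rot": [0,0,0],"claw": 1}
    - {"linear": [0,0,0.05],"rot": [0,0,0],"claw": 1}
    - {"linear": [0,0,0.08],"rot": [0,0,0],"claw": 1}
    - {"linear": [0,0,0.11],"rot": [0,0,0],"claw": 1}
    - {"linear": [0,0,0.13],"rot": [0,0,0],"claw": 1}
    - {"linear": [0,0,0.141],"rot": [0,0,0],"claw": 1}
    - {"linear": [-0.005,0,0.141],"rot": [0,0,0],"claw": 1}
    - {"linear": [-0.012,0,0.141],"rot": [0,0,0],"claw": 1}
    - {"linear": [-0.019,0,0.141],"rot": [0,0,0],"claw": 1}
    - {"linear": [-0.024,0,0.141],"rot": [0,0,0],"claw": 1}
    - {"linear": [-0.024,0,0.141],"rot": [0,0,0],"claw": 1}

```text
clock: 3.25
ee_pos: [0.45, -0.066, 0.1844]
ee_rot: [0.001, -0.108, 0.994, -0.0]
contact_force: [-1.0, -0.7, -0.4]
gripper_width: 0.0852
```

```bash
cat >> h.py <<'E'
def look(box=(200,360,140,280)):
    # side view: roller not hidden by gripper? use top too
    s=ctrl.read_state(); print("tcp",w2c(s["ee_pos"]).round(4),s["ee_pos"][2].round(4),"t",s["clock"],"F",s["contact_force"].round(2))
    im,p=cloud("side"); cv2.imwrite("pics/s_%05.2f.png"%s["clock"],cv2.cvtColor(im,cv2.COLOR_RGB2BGR)); np.save("last",p)
    return im,p,s
E
python3 - <<'E'
from h import *
goal(-.21,.01,.181)
im,p,s=look()
E
ls pics
```

```text
lin [ 0.0002 -0.0004  0.0034] rot [-0.02  0.12 -0.  ] tcp cradle [-0.2098  0.0104] 0.1844 3.25 [-1.04 -0.73 -0.38]
tcp [-0.2098  0.0104] 0.1844 t 3.25 F [-1.04 -0.73 -0.38]
s_03.25.png
side0.png
side1.png
top0.png
top0c.png
```

>>> servo_tool:
  rows:
    - {"linear": [-0.001,0,0],"rot": [0,0,0],"claw": 1}
    - {"linear": [-0.003,0,0],"rot": [0,0,0],"claw": 1}
    - {"linear": [-0.005,0,0],"rot": [0,0,0],"claw": 1}
    - {"linear": [-0.007,0,0],"rot": [0,0,0],"claw": 1}
    - {"linear": [-0.009,0,0],"rot": [0,0,0],"claw": 1}
    - {"linear": [-0.011,0,0],"rot": [0,0,0],"claw": 1}
    - {"linear": [-0.013,0,0],"rot": [0,0,0],"claw": 1}
    - {"linear": [-0.015,0,0],"rot": [0,0,0],"claw": 1}
    - {"linear": [-0.017,0,0],"rot": [0,0,0],"claw": 1}
    - {"linear": [-0.019,0,0],"rot": [0,0,0],"claw": 1}
    - {"linear": [-0.021,0,0],"rot": [0,0,0],"claw": 1}
    - {"linear": [-0.023,0,0],"rot": [0,0,0],"claw": 1}
    - {"linear": [-0.025,0,0],"rot": [0,0,0],"claw": 1}
    - {"linear": [-0.027,0,0],"rot": [0,0,0],"claw": 1}
    - {"linear": [-0.029,0,0],"rot": [0,0,0],"claw": 1}
    - {"linear": [-0.031,0,0],"rot": [0,0,0],"claw": 1}
    - {"linear": [-0.033,0,0],"rot": [0,0,0],"claw": 1}
    - {"linear": [-0.035,0,0],"rot": [0,0,0],"claw": 1}
    - {"linear": [-0.036,0,0],"rot": [0,0,0],"claw": 1}
    - {"linear": [-0.036,0,0],"rot": [0,0,0],"claw": 1}

```text
clock: 5.3
ee_pos: [0.4841, -0.0587, 0.1837]
ee_rot: [0.0, -0.107, 0.994, -0.0]
contact_force: [-0.0, -0.3, -0.2]
gripper_width: 0.0852
```

```bash
python3 - <<'E'
from h import *
im,p,s=look(); cv2.imwrite("pics/push1.png",cv2.resize(cv2.cvtColor(im,cv2.COLOR_RGB2BGR)[130:350,90:420],None,fx=2.4,fy=2.4))
E
```

```text
tcp [-0.1749  0.0102] 0.1837 t 5.3 F [-0.03 -0.28 -0.19]
```

View pics/push1.png

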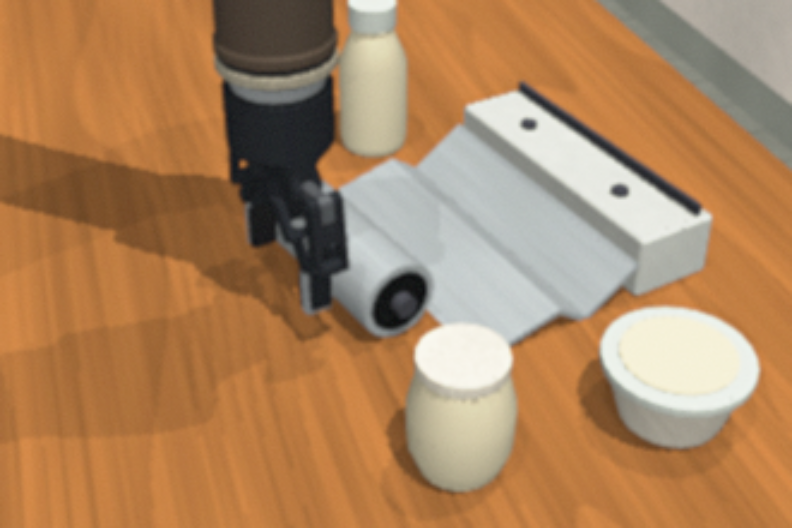

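The roller is at the ramp's foot, ahead of the fingers. Its stub face is at crop (403,303), which is (258,256) in the full picture, and the jar is clear. Now I'll measure its pose.

```bash
cat >> h.py <<'E'
def rfit(x0,box=(195,320,140,290)):
    """roller from both views' clouds in cradle frame, gripper points rejected by radius"""
    from scipy.optimize import least_squares
    Q=[]
    for n in("side","top"):
        im,p=cloud(n); q=p.reshape(-1,3); q=q[np.isfinite(q).all(1)]; q=np.c_[np.array([w2c(q.T[:2,i]) for i in []]).reshape(0,2)] if 0 else q
        c,s=np.cos(CR[2]),np.sin(CR[2]); d=q[:,:2]-CR[:2]; Q.append(np.c_[d@[c,s],d@[-s,c],q[:,2]])
    q=np.vstack(Q); zr=0.03 if x0<-.1 else .045
    q=q[(abs(q[:,0]-x0)<.05)&(abs(q[:,1])<.13)&(q[:,2]>zr-.008)&(q[:,2]<.085)]
    def f(a,q):
        d=np.array([-a[2],1,a[3]])/np.sqrt(1+a[2]**2+a[3]**2); w=q-[a[0],0,a[1]]; return np.linalg.norm(w-np.outer(w@d,d),axis=1)-.03
    a=np.array([x0,zr,0,0])
    for k in(.02,.008,.004,.004):
        qq=q[abs(f(a,q))<k]; a=least_squares(f,a,args=(qq,),loss='soft_l1',f_scale=.0015).x
    qq=q[abs(f(a,q))<.003]; y=np.percentile(qq[:,1],[.5,99.5]); print("roller x %.4f z %.4f relyaw %.3f tilt %.3f"%tuple(a),"y",y.round(4),"mid",y.mean().round(4),"n",len(qq))
    return a,y
E
python3 - <<'E'
from h import *
rfit(-.12)
s=ctrl.read_state();print(s["clock"])
p=np.load("last.npy")
for u,v in((258,256),(253,252),(262,262)): print(w2c(p[v,u]).round(4),p[v,u,2].round(4))
E
```

```text
roller x -0.1290 z 0.0294 relyaw 0.069 tilt 0.005 y [-0.0669  0.0835] mid 0.0083 n 2066
5.45
[-0.1277 -0.0764] 0.037
[-0.1305 -0.0646] 0.0385
[-0.1134 -0.066 ] 0.0112
```

>>> servo_tool:
  rows:
    - {"linear": [-0.002,0,0],"rot": [0,0,0],"claw": 1}
    - {"linear": [-0.004,0,0],"rot": [0,0,0],"claw": 1}
    - {"linear": [-0.006,0,0],"rot": [0,0,0],"claw": 1}
    - {"linear": [-0.009,0,0],"rot": [0,0,0],"claw": 1}
    - {"linear": [-0.012,0,0],"rot": [0,0,0],"claw": 1}
    - {"linear": [-0.015,0,0],"rot": [0,0,0],"claw": 1}
    - {"linear": [-0.018,0,0],"rot": [0,0,0],"claw": 1}
    - {"linear": [-0.021,0,0],"rot": [0,0,0],"claw": 1}
    - {"linear": [-0.024,0,0],"rot": [0,0,0],"claw": 1}
    - {"linear": [-0.027,0,0],"rot": [0,0,0],"claw": 1}
    - {"linear": [-0.03,0,-0.001],"rot": [0,0,0],"claw": 1}
    - {"linear": [-0.033,0,-0.001],"rot": [0,0,0],"claw": 1}
    - {"linear": [-0.036,0,-0.002],"rot": [0,0,0],"claw": 1}
    - {"linear": [-0.039,0,-0.002],"rot": [0,0,0],"claw": 1}
    - {"linear": [-0.042,0,-0.003],"rot": [0,0,0],"claw": 1}
    - {"linear": [-0.045,0,-0.004],"rot": [0,0,0],"claw": 1}
    - {"linear": [-0.048,0,-0.004],"rot": [0,0,0],"claw": 1}
    - {"linear": [-0.05,0,-0.005],"rot": [0,0,0],"claw": 1}
    - {"linear": [-0.052,0,-0.005],"rot": [0,0,0],"claw": 1}
    - {"linear": [-0.054,0,-0.006],"rot": [0,0,0],"claw": 1}

```text
clock: 7.45
ee_pos: [0.5367, -0.0472, 0.1896]
ee_rot: [-0.0, -0.107, 0.994, 0.0]
contact_force: [-3.6, -0.9, 2.0]
gripper_width: 0.0855
```

```bash
python3 - <<'E'
from h import *
look(); rfit(-.078)
E
```

```text
tcp [-0.1211  0.0102] 0.1896 t 7.45 F [-3.64 -0.95  2.01]
roller x -0.0792 z 0.0340 relyaw 0.019 tilt 0.002 y [-0.0629  0.0869] mid 0.012 n 1225
```

>>> servo_tool:
  rows:
    - {"linear": [-0.0025,0,0],"rot": [0,0,0],"claw": 1}
    - {"linear": [-0.005,0,-0.001],"rot": [0,0,0],"claw": 1}
    - {"linear": [-0.0075,0,-0.001],"rot": [0,0,0],"claw": 1}
    - {"linear": [-0.01,0,-0.002],"rot": [0,0,0],"claw": 1}
    - {"linear": [-0.0125,0,-0.002],"rot": [0,0,0],"claw": 1}
    - {"linear": [-0.015,0,-0.003],"rot": [0,0,0],"claw": 1}
    - {"linear": [-0.0175,0,-0.004],"rot": [0,0,0],"claw": 1}
    - {"linear": [-0.02,0,-0.004],"rot": [0,0,0],"claw": 1}
    - {"linear": [-0.0225,0,-0.005],"rot": [0,0,0],"claw": 1}
    - {"linear": [-0.025,0,-0.005],"rot": [0,0,0],"claw": 1}
    - {"linear": [-0.0275,0,-0.006],"rot": [0,0,0],"claw": 1}
    - {"linear": [-0.03,0,-0.006],"rot": [0,0,0],"claw": 1}
    - {"linear": [-0.0325,0,-0.007],"rot": [0,0,0],"claw": 1}
    - {"linear": [-0.035,0,-0.007],"rot": [0,0,0],"claw": 1}
    - {"linear": [-0.0375,0,-0.008],"rot": [0,0,0],"claw": 1}
    - {"linear": [-0.04,0,-0.008],"rot": [0,0,0],"claw": 1}
    - {"linear": [-0.042,0,-0.009],"rot": [0,0,0],"claw": 1}
    - {"linear": [-0.044,0,-0.009],"rot": [0,0,0],"claw": 1}
    - {"linear": [-0.0455,0,-0.01],"rot": [0,0,0],"claw": 1}
    - {"linear": [-0.047,0,-0.01],"rot": [0,0,0],"claw": 1}

```text
clock: 9.6
ee_pos: [0.5827, -0.0371, 0.1998]
ee_rot: [0.0, -0.107, 0.994, 0.0]
contact_force: [-4.5, -1.6, 2.1]
gripper_width: 0.0852
```

```bash
python3 - <<'E'
from h import *
im,p,s=look(); rfit(-.033)
cv2.imwrite("pics/push2.png",cv2.resize(cv2.cvtColor(im,cv2.COLOR_RGB2BGR)[130:350,120:420],None,fx=2.4,fy=2.4))
E
```

```text
tcp [-0.0739  0.0102] 0.1998 t 9.6 F [-4.48 -1.55  2.09]
roller x -0.0337 z 0.0462 relyaw -0.004 tilt 0.009 y [-0.0634  0.0865] mid 0.0115 n 1142
```

View pics/push2.png

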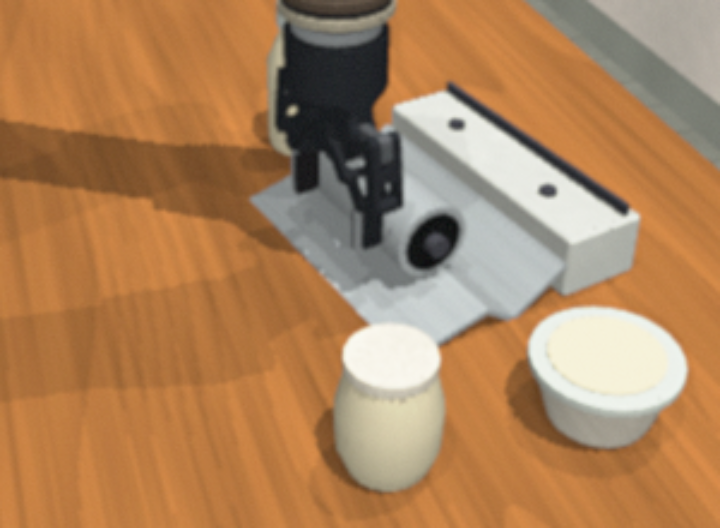

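The roller is high on the ramp, with its end disc at crop (435,242). It lies parallel to the edge about 10 mm short of it, and the fingers are clear of the ramp. Next I push it slowly over.

>>> servo_tool:
  rows:
    - {"linear": [-0.0015,0,0],"rot": [0,0,0],"claw": 1}
    - {"linear": [-0.003,0,-0.001],"rot": [0,0,0],"claw": 1}
    - {"linear": [-0.0045,0,-0.001],"rot": [0,0,0],"claw": 1}
    - {"linear": [-0.006,0,-0.001],"rot": [0,0,0],"claw": 1}
    - {"linear": [-0.0075,0,-0.002],"rot": [0,0,0],"claw": 1}
    - {"linear": [-0.009,0,-0.002],"rot": [0,0,0],"claw": 1}
    - {"linear": [-0.0105,0,-0.002],"rot": [0,0,0],"claw": 1}
    - {"linear": [-0.012,0,-0.002],"rot": [0,0,0],"claw": 1}
    - {"linear": [-0.0135,0,-0.002],"rot": [0,0,0],"claw": 1}
    - {"linear": [-0.0145,0,-0.002],"rot": [0,0,0],"claw": 1}
    - {"linear": [-0.0145,0,-0.002],"rot": [0,0,0],"claw": 1}
    - {"linear": [-0.0145,0,-0.002],"rot": [0,0,0],"claw": 1}
    - {"linear": [-0.0145,0,-0.002],"rot": [0,0,0],"claw": 1}
    - {"linear": [-0.0145,0,-0.002],"rot": [0,0,0],"claw": 1}

```text
clock: 11.15
ee_pos: [0.5967, -0.0341, 0.2017]
ee_rot: [-0.0, -0.107, 0.994, 0.0]
contact_force: [-0.0, 0.2, -0.2]
gripper_width: 0.0852
```

```bash
python3 - <<'E'
from h import *
look(); rfit(-.01)
E
```

```text
tcp [-0.0596  0.0101] 0.2017 t 11.15 F [-0.02  0.21 -0.17]
roller x 0.0010 z 0.0379 relyaw -0.005 tilt 0.008 y [-0.0639  0.0866] mid 0.0113 n 1326
```

Seated (x about 0, z about 38 mm), and the force on the tool has gone to zero. I back the fingers away, lift, and let it settle.

>>> servo_tool:
  rows:
    - {"linear": [0.004,0,0],"rot": [0,0,0],"claw": 1}
    - {"linear": [0.015,0,-0.005],"rot": [0,0,0],"claw": 1}
    - {"linear": [0.035,0,-0.01],"rot": [0,0,0],"claw": 1}
    - {"linear": [0.06,0,-0.03],"rot": [0,0,0],"claw": 1}
    - {"linear": [0.085,0,-0.06],"rot": [0,0,0],"claw": 1}
    - {"linear": [0.11,0,-0.09],"rot": [0,0,0],"claw": 1}
    - {"linear": [0.13,0,-0.12],"rot": [0,0,0],"claw": 1}
    - {"linear": [0.15,0,-0.14],"rot": [0,0,0],"claw": 1}
    - {"linear": [0.15,0,-0.14],"rot": [0,0,0],"claw": 1}
    - {"linear": [0.15,0,-0.14],"rot": [0,0,0],"claw": 1}
    - {"linear": [0.15,0,-0.14],"rot": [0,0,0],"claw": 1}
    - {"linear": [0.15,0,-0.14],"rot": [0,0,0],"claw": 1}
    - {"linear": [0.15,0,-0.14],"rot": [0,0,0],"claw": 1}
    - {"linear": [0.15,0,-0.14],"rot": [0,0,0],"claw": 1}
    - {"linear": [0.15,0,-0.14],"rot": [0,0,0],"claw": 1}

```text
clock: 12.8
ee_pos: [0.4504, -0.066, 0.3413]
ee_rot: [-0.0, -0.107, 0.994, -0.0]
contact_force: [0.7, -0.6, 0.4]
gripper_width: 0.0853
```

```bash
python3 - <<'E'
from h import *
im,p,s=look(); rfit(0); rfit(0)
t,pt=cloud("top")
for n,(u,v) in dict(bottle=(194,181),jar=(399,222),tub=(390,151)).items(): print(n,pt[v,u].round(4))
cv2.imwrite("pics/end.png",cv2.cvtColor(np.hstack([im[110:380,140:440],t[70:340,150:450]]),cv2.COLOR_RGB2BGR))
E
```

```text
tcp [-0.2094  0.0103] 0.3413 t 12.8 F [ 0.69 -0.64  0.38]
roller x 0.0013 z 0.0381 relyaw 0.000 tilt 0.001 y [-0.0628  0.0862] mid 0.0117 n 3632
roller x 0.0012 z 0.0381 relyaw 0.001 tilt -0.000 y [-0.0628  0.0862] mid 0.0117 n 3633
bottle [0.609  0.1431 0.1414]
jar [ 0.5461 -0.2518  0.0901]
tub [ 0.6955 -0.2498  0.0494]
```

View pics/end.png

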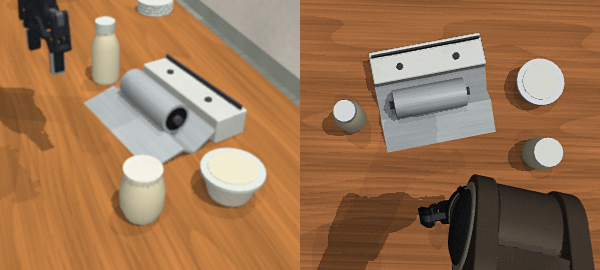

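The roller lies in the V, at (155,100) in the left half and (430,98) in the right half of the picture. Both drum ends are inside the cradle, the containers have not moved, and the robot is clear.

```bash
python3 -c "
from workcell import ctrl
print(ctrl.hand_in())"
```

```text
the job is handed in; nothing more can be done
None
```

The roller is seated at rest in the bottom of the V cradle, and I handed the job in at about 13 s of the 48 s allowed. I pushed it with the open fingers at roughly 15–30 mm/s along the counter, up the ramp and over the edge. I never squeezed or lifted it. The force readings I took between pushes were at most about 5 N.

What the last checks showed:
- **Seat:** the roller's centre is within about 1 mm of the seat point across the V. Its height measured 38 mm against the 39 mm expected, which is within the calibration error. It lies parallel to the V, and two fits in a row gave the same pose.
- **Overhang:** the drum spans y = -63 to +86 mm on a cradle that reaches ±120 mm, so neither end overhangs. It sits about 12 mm off the middle, towards the bottle side.
- **Surroundings:** the bottle, jar and tub measured unchanged to about 2 mm, which is within sensor noise. The gripper was clear of everything.

No check failed or disagreed.

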